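# Issue the oldest tin from the stock feeder

## Robot

A 6-joint arm with a two-finger parallel gripper is mounted at the origin on a cart in front of the work surface, level with it; the furniture and walls round the work are solid. World frame = base frame: x ahead of the robot, y to its left, z up, the work surface at z = 0. Lengths are in m, angles in rad, forces in N, time in s.
With the tool pointing down it reaches from about 0.275 to 1 m from the base axis. Payload 8.4 kg.
Tool frame: the origin (TCP) lies on the centre line of the jaws, within the pads' length; the fingertips stand 17 mm ahead of it and the grasp point (between the pads) lies 2 mm behind it (bot.tcp_to_tips is the y of the fingertips in the tool frame, in m); y points along the fingers, z is the direction in which the jaws open and shut, and the axes are right-handed (so a half turn about y gives the same grasp; the last joint's range is limited). The gripper opens to 85 mm and grips with 20 to 120 N. Pads are 22 mm wide; open, the fingers measure 114 mm over their backs; the gripper's body (76 mm by 85 mm) begins 54 mm behind the grasp point. The pads swing forward as they close: fully open they stand 13 mm farther back than shut.
Start: joints at [-1.344, 0.353, 1.633, -0, 1.155, -0.002], TCP at [0.142, -0.609, 0.21] pointing down, gripper open.
Joint ranges: [-2.63, 2.63], [-0.92, 2.1], [0.06, 2.66], [-1.3, 4.44], [0, 2.69], [-3.02, 3.02]. Speed limits (rad/s): [2.22, 2.22, 2.79, 3.14, 3.14, 3.14].

## Interface

Orientations are given as a unit quaternion [x, y, z, w].
In Python, from workcell import bot, hand, kinematics, get_obs, vision, hand_in gives the robot as it stands. The module is installed in compiled form; this text tells all that it offers. Calls block until the motion is done:
- bot.reach(position, orientation): joint-space move of the TCP to a pose.
- bot.servo_line(position, ori=None, velocity=0.15): straight line of the TCP; ori=None keeps the orientation; velocity is the mean speed in m/s.
- bot.goto_joints(angles): joint-space move.
- hand.move_gripper(opening, strength=None): finger opening in m; strength is the grip in N (None keeps the last); returns when the fingers have stopped.
- bot.dwell(seconds).
- kinematics.solve_ik(position, orientation): joint angles nearest the present ones, or None.
- get_obs(): the state.
- vision.read_camera(name): name is "side" or "top" or "wrist"; returns a dict with "frame" (480x640x3 uint8, red, green, blue), "intrinsics" (3x3 intrinsics, pixels), "view" (4x4, takes a point from world to camera coordinates). Camera axes: x right, y down, z forward; pixel columns grow to the right and rows downward; lengths in m; the calibration is good to about 2 mm. A picture is of the moment at which its call begins. There is no depth.
A pose or a line that the arm cannot do raises bot.IKError and nothing moves.
- hand_in(): hands the job in, once; it reports no verdict.
The state is a dict: "time_s": time; "joint_pos": joint angles; "joint_vel": joint speeds; "joint_efforts": joint torques, N m; "position": TCP position; "orientation": TCP orientation; "wrist_force": force on the tool from outside, world axes, zero at the start; "ft_torque": the same for the moment, N m; "gripper_width": finger opening in m.
Only numpy, scipy, OpenCV 4.12 (cv2) and the standard library are available. Lean on these libraries where they do the work, as an engineer would, in place of code of your own. Each camera call takes 0.05 s, during which the arm holds its last target.

## Task

Take the objective case off the outfeed shelf of the tin feeder and stand it upright in the blue parts tray. Then push the feeder's red tab fully home so that the bottom tin slides out, let the tab spring back so that the other tins drop, and lay that tin flat and squarely inside the white outline on the prep mat, its long side along the long side of the outline. Leave the other tins in the feeder and everything else where it stands.

Things in the scene. Friction and masses are not known exactly. Their poses are not given: they have to be found in the camera images.
- feeder: Gravity feeder for flat tins, fixed. Grey base plate 96 (x) x 6 mm high, y = -140 to +125 mm. Origin: on the worktop under the middle of the tin column, z up, tins come out to +y. Clear column, outside 62 x 78 mm, top at z = 73 mm, open above; the stack stands in it on the plate (z = 6 mm) and ends at z = 80 mm. Behind it (y = -138 to -38 mm) guide rails 20 mm high flank the pusher.
- pusher (a joint): Travel of the sprung pusher along the feeder's +y: 0 at rest, 0.080 m at its end stop. Needs about 4 N at rest, 9 N at the stop, plus up to 6 N of drag while moving; springs back by itself when let go. At the stop the bottom tin's middle is at y = 76 mm in the feeder's frame; the stack rides on the pusher and drops when it is back.
- pusher_tab (a point): Middle of the rear face (the face to push, looking to the feeder's -y) of the pusher's red upright tab: 44 mm wide (feeder x), 8 mm thick, z = 14 to 60 mm above the worktop. The point lies at z = 45 mm; at y = -135 mm in the feeder's frame at rest, -55 mm at full travel. Axes as the feeder's.
- outfeed (a point): Middle of the tin's place on the outfeed shelf, on top of the base plate (z = 6 mm), at y = 76 mm in the feeder's frame. The shelf is the bare plate from the column's front face (y = 39 mm, with a 25 mm high slot below it) to y = 125 mm; nothing stands at its sides.
- tin1: Flat blue tin, 42 (x) x 60 (y) x 18.5 mm, 55 g, origin at the middle of its underside: the bottom tin of the stack, the one to issue. Its y lies along the feeder's y.
- tin2: The second tin of the stack from below, same size; ends up at the bottom.
- tin3: The third tin from below, same size.
- tin4: The top tin, same size.
- objective_case: Upright screw case, white with black cap, 58 mm high, body 34 mm in diameter up to 41 mm, cap 37 mm in diameter above; 70 g. Origin at the middle of its foot. Starts standing on the outfeed shelf in the tin's way.
- tray: Open blue parts tray, fixed, 100 (x) x 170 (y) x 18 mm outside, walls 4 mm, floor 4 mm thick. Origin under its middle, z up. The eyepiece stands in its -y part; the +y part is empty.
- mat: Dark rubber prep mat, fixed, 130 (x) x 110 (y) x 4 mm, origin under its middle.
- mat_mark (a point): Middle of the white outline on the mat, on the mat's top (z = 4 mm). The outline is 82 mm long along the mat's x and 64 mm along its y (outer edges); axes as the mat's.
- eyepiece: Bystander: black eyepiece, 34 mm in diameter, 46 mm high, standing in the tray. Origin at its foot, like those of all that follow.
- beaker: Bystander: small glass beaker, 55 mm in diameter, 70 mm high, beside the feeder's -x side.
- petri_brown: Bystander: brown culture dish, 55 mm in diameter, up to 12 mm high, beside the feeder's +x side.
- tube_red: Bystander: standing tube with red cap, 34 mm in diameter, 108 mm high, beyond the feeder.
- tube_blue: Bystander: standing tube with blue cap, 34 mm in diameter, 108 mm high, beyond tray and mat.
- slide_box: Bystander: closed pale box, 69 x 100 x 33 mm. Fixed at the back (world frame): microscopes, 400 mm high, over x = 0.55 to 0.79, y = 0.01 to 0.19 m and y = -0.64 to -0.46 m; a centrifuge, 270 mm high, x = 0.50 to 0.78, y = 0.57 to 0.88 m; an open carton, 141 x 134 x 268 mm, near x = 0.79, y = -0.33 m.
- petri_tan: Bystander: tan culture dish, 55 mm in diameter, up to 12 mm high.
Not all that is in view belongs to the job. What is shaped like the objective_case but yellow is not meant.

How it is judged:
By the outcome, as a careful person would: the job done as asked, in the order asked, and still so for the second after the job is handed in, with the robot touching nothing.
It also fails if it takes over 72 s, if anything falls off the work surface, if the arm or the gripper's body presses on something with over 40 N, if the wrist force passes 120 N, or if a joint passes its speed limit or range.

## Working session

There is one attempt and no reset: what is moved stays moved. The work goes in short steps, each a Python script; the robot and the scene stay as the last script left them, time stands still between calls to the robot, and variables do not carry over. Pictures are saved under pics/ and viewed, and the job is handed in when it is done.

```bash
mkdir -p pics
cat > h.py <<'E'
import numpy as np, cv2
from workcell import bot, hand, kinematics, get_obs, vision, hand_in
def snap(n,fn):
    r=vision.read_camera(n); cv2.imwrite(f'pics/{fn}.png',r['frame'][:,:,::-1]); np.savez(f'pics/{fn}.npz',K=r['intrinsics'],V=r['view']); return r
def ray(fn,u,v,z):
    d=np.load(f'pics/{fn}.npz');K,V=d['K'],d['V'];R,t=V[:3,:3],V[:3,3]
    c=-R.T@t; q=R.T@np.linalg.inv(K)@np.array([u,v,1.]); s=(z-c[2])/q[2]; return c+s*q
def proj(fn,p):
    d=np.load(f'pics/{fn}.npz');K,V=d['K'],d['V'];q=K@(V[:3,:3]@np.array(p)+V[:3,3]); return q[:2]/q[2]
def crop(fn,x0,y0,w,h,s,out):
    im=cv2.imread(f'pics/{fn}.png')[y0:y0+h,x0:x0+w]; cv2.imwrite(f'pics/{out}.png',cv2.resize(im,None,fx=s,fy=s,interpolation=cv2.INTER_CUBIC))
E
python3 - <<'E'
from h import *
np.set_printoptions(precision=4,suppress=True)
for n in('top','side','wrist'):
    r=snap(n,n+'0'); V=r['view']; print(n,-V[:3,:3].T@V[:3,3]); print(V[:3,:3])
print(get_obs(),bot.tcp_to_tips)
E
```

```text
top [ 0.4639 -0.0609  1.4231]
[[ 0.0049 -0.9999 -0.0132]
 [-0.9974 -0.0039 -0.0718]
 [ 0.0717  0.0135 -0.9973]]
side [0.5925 1.4177 0.8532]
[[-0.9991  0.0419 -0.0118]
 [ 0.0298  0.4618 -0.8865]
 [-0.0317 -0.886  -0.4626]]
wrist [ 0.2175 -0.5905  0.3723]
[[ 0.2261 -0.9741 -0.002 ]
 [-0.927  -0.2158  0.3068]
 [-0.2993 -0.0675 -0.9518]]
{'time_s': 0.15, 'joint_pos': array([-1.3444,  0.3535,  1.634 ,  0.    ,  1.1552, -0.0024]), 'joint_vel': array([-0.0005, -0.0046, -0.0017,  0.0001, -0.0012,  0.0003]), 'joint_efforts': array([  0.0001, -60.5635, -34.234 ,  -0.    ,   0.0062,  -0.    ]), 'position': array([ 0.1417, -0.6083,  0.2098]), 'orientation': array([-0.0808,  0.7029, -0.7021,  0.0807]), 'wrist_force': array([ 0.591 ,  0.2247, -0.468 ]), 'ft_torque': array([ 0.0084, -0.0162, -0.006 ]), 'gripper_width': 0.08522924413417686} 0.017
```

View pics/top0.png

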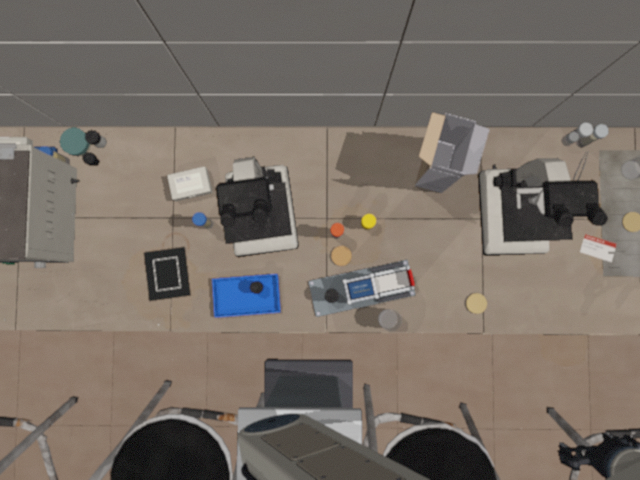

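View pics/side0.png

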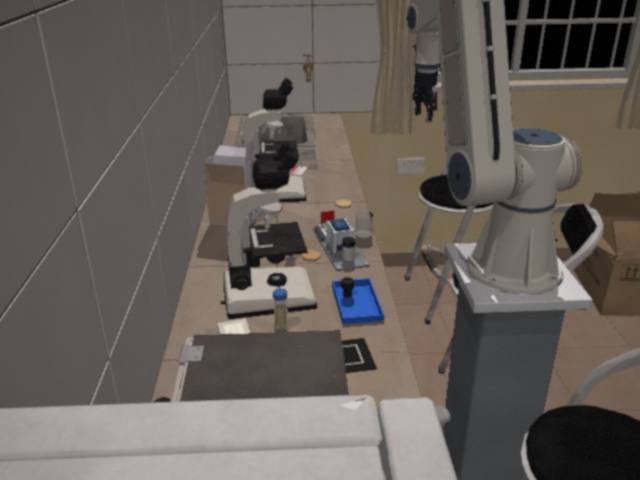

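The top view shows the feeder at about (362,288) with its tab at (411,275), the case at (331,295), the tray at (246,296) and the mat at (167,273). I'll enlarge it to read these more closely.

Run:
```python
from h import *
crop('top0',300,245,130,90,6,'c1'); crop('top0',135,235,160,95,5,'c2')
```

```text
(no output)
```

View pics/c1.png

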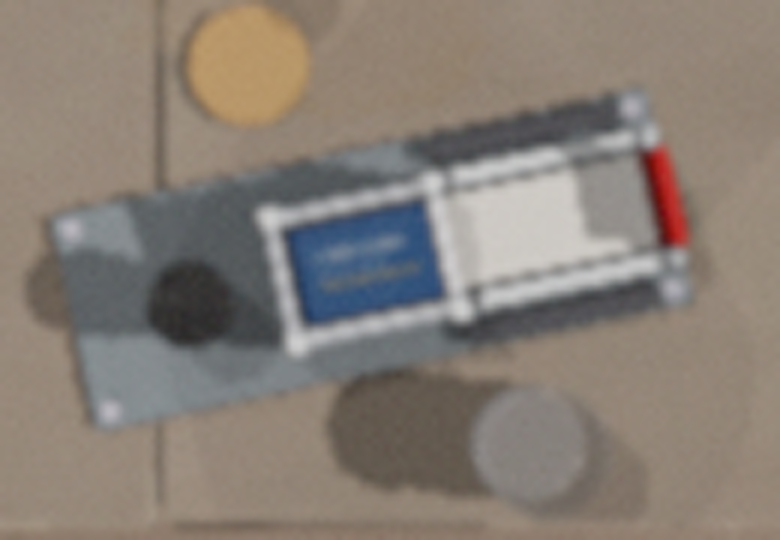

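View pics/c2.png

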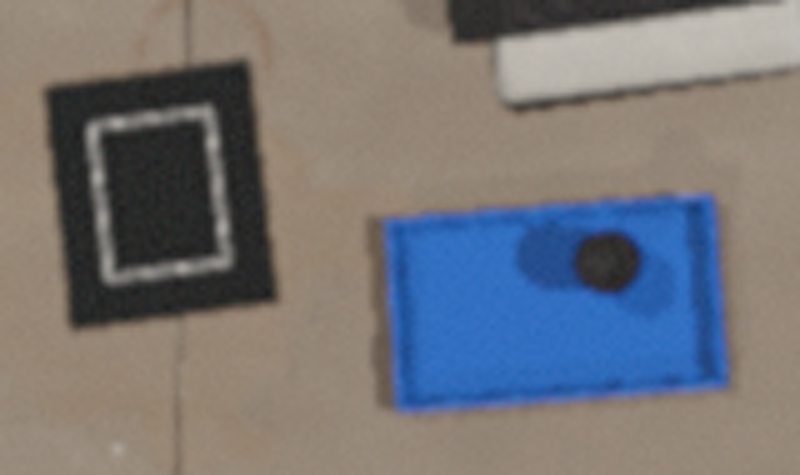

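```bash
cat > fit.py <<'E'
from h import *
np.set_printoptions(precision=4,suppress=True)
def W(c,X,Y,z):
    x0,y0,s={'c1':(300,245,6),'c2':(135,235,5)}[c]
    return ray('top0',x0+(X+.5)/s-.5,y0+(Y+.5)/s-.5,z)[:2]
def fit(name,loc,c,px,z):
    w=np.array([W(c,*p,z) for p in px]); l=np.array(loc,float)
    lc,wc=l.mean(0),w.mean(0); a=l-lc;b=w-wc
    th=np.arctan2((a[:,0]*b[:,1]-a[:,1]*b[:,0]).sum(),(a*b).sum())
    R=np.array([[np.cos(th),-np.sin(th)],[np.sin(th),np.cos(th)]]); t=wc-R@lc
    print(name,t,'yaw',th,np.degrees(th),'res mm',1e3*(w-(l@R.T+t)).ravel(),'scale',np.sqrt((b**2).sum()/(a**2).sum())); return t,th
F=fit('feeder',[(.048,.125),(-.048,.125),(.048,-.14),(-.048,-.14)],'c1',[(52,218),(97,428),(645,92),(695,297)],.006)
F2=fit('column',[(.031,.039),(-.031,.039),(.031,-.039),(-.031,-.039)],'c1',[(262,207),(293,354),(437,172),(467,320)],.073)
M=fit('mat',[(.065,.055),(.065,-.055),(-.065,-.055),(-.065,.055)],'c2',[(45,88),(247,62),(276,298),(72,326)],.004)
M2=fit('mark',[(.041,.032),(.041,-.032),(-.041,-.032),(-.041,.032)],'c2',[(85,121),(211,103),(235,267),(104,285)],.004)
T=fit('tray',[(.05,.085),(.05,-.085),(-.05,-.085),(-.05,.085)],'c2',[(385,220),(716,195),(730,386),(400,411)],.018)
print('case',W('c1',189,303,.058),'eyep',W('c2',608,262,.046),'beaker',W('c1',530,443,.07),'petri',W('c1',249,65,.012))
print('tab top',W('c1',666,198,.06))
E
python3 fit.py
```

```text
feeder [ 0.463 -0.152] yaw 0.21771254642863802 12.474010057406943 res mm [-1.3971 -0.8811  1.86   -0.1356 -2.7923  0.6115  2.3293  0.4053] scale 0.9914302606560321
column [ 0.4626 -0.1515] yaw 0.20119456762934299 11.527599586120767 res mm [ 0.3461 -2.0123  0.6885 -2.4685 -0.4557  2.1418 -0.5789  2.339 ] scale 0.9637918547385307
mat [0.4998 0.351 ] yaw 0.14004053780235923 8.023731776817444 res mm [-1.7394 -1.5109 -2.9699  1.169   2.2356  1.3418  2.4738 -0.9999] scale 0.9690917502485943
mark [0.4995 0.3516] yaw 0.15086128962649523 8.643715187498923 res mm [ 2.3096  2.0114  2.4329 -0.8964 -2.3188 -3.1754 -2.4237  2.0604] scale 1.0607934866552626
tray [0.4438 0.1394] yaw 0.08279395607913392 4.743744252525879 res mm [-0.5499  1.335  -0.8885 -0.7065  0.56   -0.6362  0.8784  0.0076] scale 1.0022374929366047
case [ 0.4457 -0.0793] eyep [0.4649 0.1102] beaker [ 0.3891 -0.2196] petri [ 0.548  -0.1056]
tab top [ 0.4903 -0.2778]
```

Scale and residuals fit to within about 3 mm, and the case and tab agree with the feeder pose. I'll check IK for all the planned poses, then move over the case and look with the wrist camera.

```bash
cat >> h.py <<'E'
from scipy.spatial.transform import Rotation as Rn
def ori(a): # tool z (jaw dir) along world angle a, pointing down
    z=np.array([np.cos(a),np.sin(a),0]); y=np.array([0,0,-1.]); return Rn.from_matrix(np.c_[np.cross(y,z),y,z]).as_quat()
Ft=np.array([.463,-.1518]); Fa=.213
Mt=np.array([.4997,.3513]); Ma=.143
Tt=np.array([.4438,.1394]); Ta=.083
def loc(t,a,x,y): c,s=np.cos(a),np.sin(a); return t+np.array([c*x-s*y,s*x+c*y])
E
python3 - <<'E'
from h import *
np.set_printoptions(precision=3,suppress=True)
print(Rn.from_quat(get_obs()['orientation']).as_matrix())
P=[('case',loc(Ft,Fa,0,.076),.05,Fa),('casehi',loc(Ft,Fa,0,.076),.2,Fa),('tray',loc(Tt,Ta,0,.042),.05,Ta),('tab',loc(Ft,Fa,0,-.17),.045,Fa),('tab2',loc(Ft,Fa,0,-.065),.045,Fa),('mat',Mt,.024,Ma+np.pi/2)]
for n,p,z,a in P:
    for k in (0,np.pi): print(n,p,k,kinematics.solve_ik([*p,z],ori(a+k)))
E
```

```text
[[-0.974 -0.     0.227]
 [-0.227  0.001 -0.974]
 [-0.    -1.    -0.001]]
case [ 0.447 -0.078] 0 [-0.175  0.329  2.121 -0.     0.691 -0.388]
case [ 0.447 -0.078] 3.141592653589793 [-0.175  0.329  2.121 -0.     0.691  2.754]
casehi [ 0.447 -0.078] 0 [-0.175  0.094  1.996 -0.     1.052 -0.388]
casehi [ 0.447 -0.078] 3.141592653589793 [-0.175  0.094  1.996 -0.     1.052  2.754]
tray [0.44  0.181] 0 [ 0.387  0.356  2.075 -0.     0.711  0.304]
tray [0.44  0.181] 3.141592653589793 [ 0.387  0.356  2.075 -0.     0.711 -2.837]
tab [ 0.499 -0.318] 0 [-0.57   0.503  1.828 -0.     0.81  -0.783]
tab [ 0.499 -0.318] 3.141592653589793 [-0.57   0.503  1.828 -0.     0.81   2.359]
tab2 [ 0.477 -0.215] 0 [-0.427  0.421  1.979 -0.     0.742 -0.64 ]
tab2 [ 0.477 -0.215] 3.141592653589793 [-0.427  0.421  1.979 -0.     0.742  2.501]
mat [0.5   0.351] 0 [ 0.61   0.556  1.793 -0.     0.792 -1.104]
mat [0.5   0.351] 3.141592653589793 [ 0.61   0.556  1.793 -0.     0.792  2.038]
```

Run:
```python
from h import *
bot.reach([*loc(Ft,Fa,0,.076),.17],ori(Fa)); snap('wrist','w1'); print(get_obs()['time_s'],get_obs()['position'])
```

```text
2.4 [ 0.44706959 -0.07814875  0.17002412]
```

View pics/w1.png

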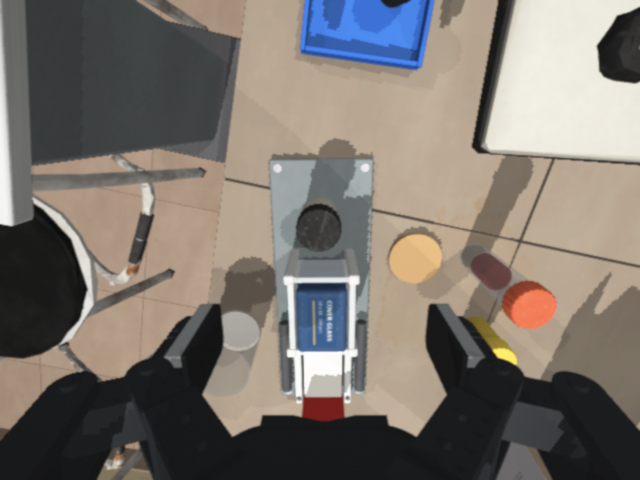

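The wrist view shows the front plate corners at (270,160) and (372,158), and the cap centre at (319,227). I'll check these against the poses.

Run:
```python
from h import *
np.set_printoptions(precision=4,suppress=True)
a=ray('w1',372,158,.006);b=ray('w1',270,160,.006);print(a,b,loc(Ft,Fa,.048,.125),loc(Ft,Fa,-.048,.125),np.arctan2(*(a-b)[1::-1]),np.linalg.norm(a-b))
print('cap',ray('w1',319,227,.064),loc(Ft,Fa,0,.076))
for p in [(287,279),(354,278),(289,352),(353,352)]: print('col',ray('w1',*p,.073))
for x,y in[(-.031,.039),(.031,.039),(-.031,-.039),(.031,-.039)]: print(loc(Ft,Fa,x,y))
print('tabtop',ray('w1',323,398,.06),loc(Ft,Fa,0,-.127))
print('petri',ray('w1',415,258,.012),'beak',ray('w1',239,330,.07),'tube',ray('w1',530,304,.108))
```

```text
[ 0.4784 -0.0199  0.006 ] [ 0.3881 -0.041   0.006 ] [ 0.4835 -0.0195] [ 0.3897 -0.0398] 0.2302809292275723 0.09268808927031379
cap [ 0.442  -0.0773  0.064 ] [ 0.4469 -0.0775]
col [ 0.4254 -0.1227  0.073 ]
col [ 0.4779 -0.1105  0.073 ]
col [ 0.4393 -0.1901  0.073 ]
col [ 0.4934 -0.1785  0.073 ]
[ 0.4245 -0.1202]
[ 0.4851 -0.1071]
[ 0.4409 -0.1965]
[ 0.5015 -0.1834]
tabtop [ 0.4807 -0.2433  0.06  ] [ 0.4898 -0.2759]
petri [ 0.5423 -0.1031  0.012 ] beak [ 0.3937 -0.1795  0.07  ] tube [ 0.5989 -0.0891  0.108 ]
```

Run:
```python
from h import *
p=get_obs()['position']
for z in (0,.064,.15): print(z,proj('w1',[p[0],p[1],z]))
crop('w1',255,140,140,140,5,'c3')
```

```text
0 [324.76409529 210.67390205]
0.064 [324.95679208 229.33074413]
0.15 [325.40237294 272.47174053]
```

View pics/c3.png

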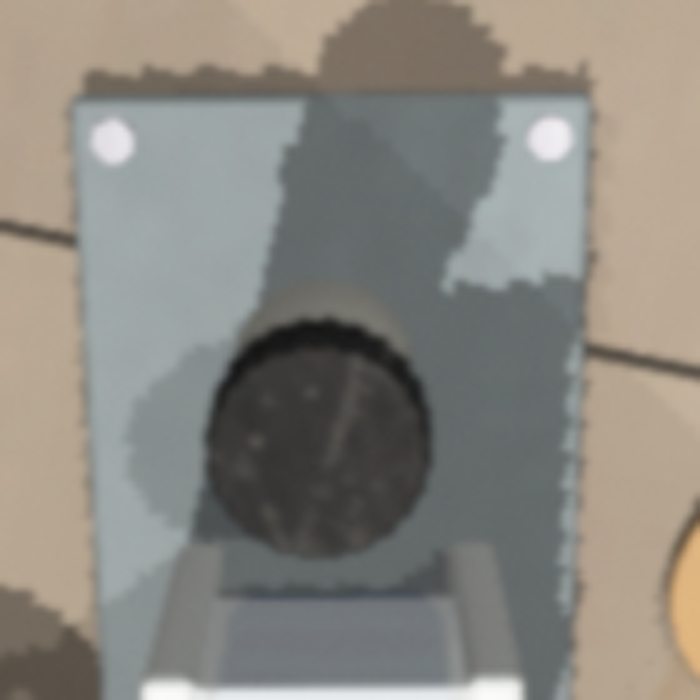

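The cap sits about 5 mm left of the tool axis, and the plate about 3 mm. I'll shift, go lower and check the cap directly against the fingers.

```bash
sed -i 's/^Ft=.*/Ft=np.array([.461,-.1518]); Fa=.217/' h.py
python3 - <<'E'
from h import *
bot.servo_line([.4432,-.0782,.09],ori(Fa)); snap('wrist','w2'); o=get_obs();print(o['time_s'],o['position'],o['wrist_force'])
p=o['position']
for z in (.03,.064,.09): print(z,proj('w2',[p[0],p[1],z]))
E
```

```text
3.1333 [ 0.44396894 -0.07844438  0.0907386 ] [0.9337163  0.63003143 0.72699396]
0.03 [325.76710698 248.68174208]
0.064 [326.07094385 268.29720752]
0.09 [326.37728477 288.07433295]
```

View pics/w2.png

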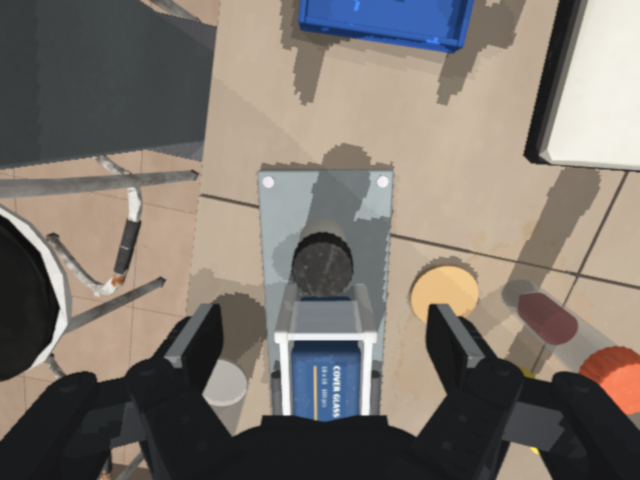

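Cap at (323,268) against a projected axis at (326,268), so I'll shift a further 1.5 mm. Grasping now.

Run:
```python
from h import *
bot.servo_line([.4420,-.0784,.050],ori(Fa),velocity=.1)
hand.move_gripper(.02,25); o=get_obs();print(o['time_s'],o['position'],o['wrist_force'],o['gripper_width'])
bot.servo_line([.4420,-.0784,.16],velocity=.15); snap('wrist','w3'); o=get_obs();print(o['time_s'],o['wrist_force'],o['gripper_width'])
p=o['position']
crop('w3',180,140,280,220,2.8,'c4')
```

```text
4.3167 [ 0.44202578 -0.07839872  0.0500352 ] [ 0.60149337 -0.6664237   0.2377441 ] 0.020069996082322072
5.25 [ 0.2276311  -0.42428912 -0.44430313] 0.02011061771054137
```

View pics/w3.png

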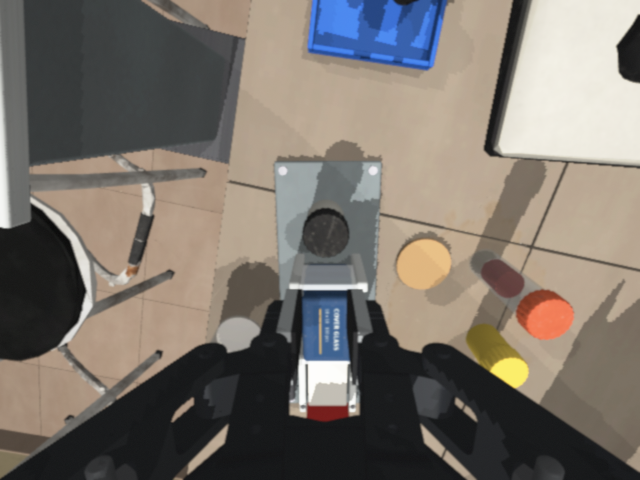

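The gripper closed to 20 mm without the case, which is still standing at (325,232). I need to find out why.

Run:
```python
from h import *
np.set_printoptions(precision=4,suppress=True)
o=get_obs();p=o['position'];print(p,Rn.from_quat(o['orientation']).as_matrix())
for z in (.006,.064,.143,.16): print(z,proj('w3',[p[0],p[1],z]))
for z in(0.006,.03,.064): print(z,ray('w3',325,232,z))
for s in('top','side'): snap(s,s+'1')
crop('top1',260,240,180,100,4.4,'c5')
crop('side1',280,180,130,150,4,'c6')
```

```text
[ 0.4412 -0.0783  0.159 ] [[ 0.2153 -0.0018  0.9765]
 [-0.9765  0.0003  0.2153]
 [-0.0007 -1.     -0.0016]]
0.006 [324.8718 214.9153]
0.064 [324.9846 233.287 ]
0.143 [325.2412 275.0954]
0.16 [325.3248 288.7047]
0.006 [ 0.4449 -0.0943  0.006 ]
0.03 [ 0.4433 -0.0872  0.03  ]
0.064 [ 0.441  -0.0772  0.064 ]
```

View pics/c5.png

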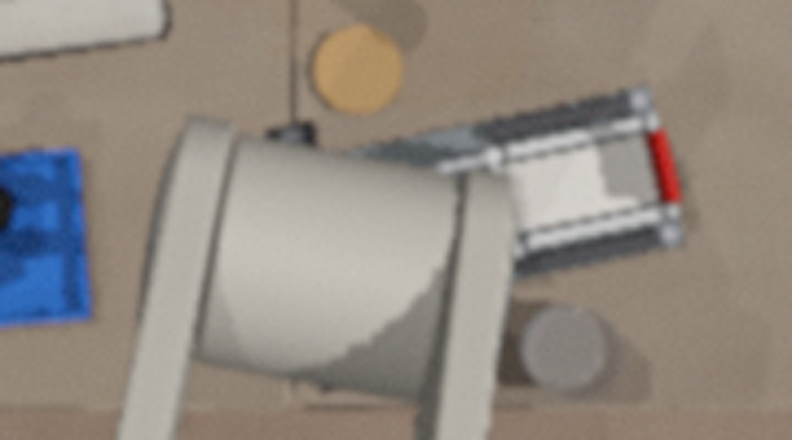

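View pics/c6.png

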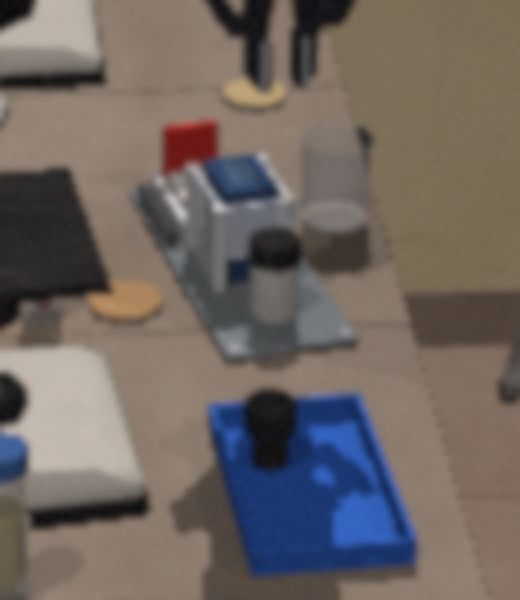

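View pics/c4.png

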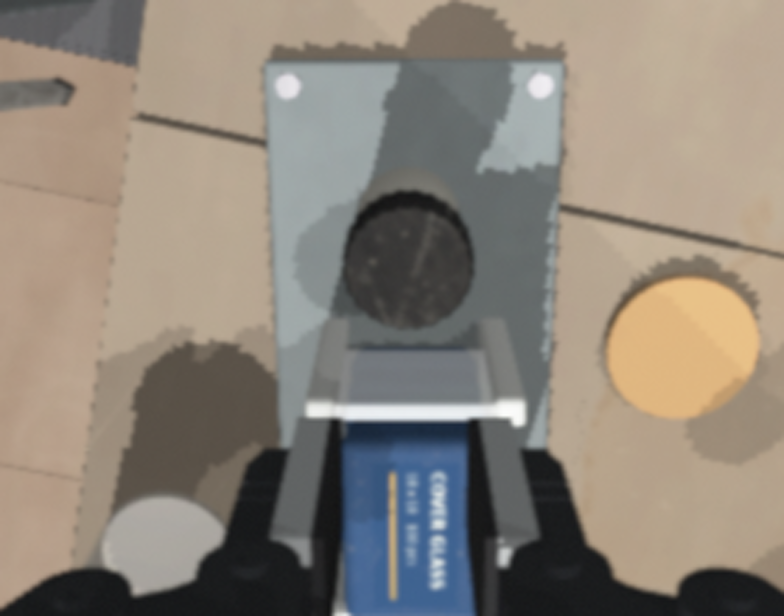

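Run:
```python
from h import *
p=get_obs()['position']
for z in (.12,.142,.16): q=proj('side1',[p[0],p[1],z]); print(z,q,(q-[280,180])*4)
for nm,xy,z in [('cap',(.442,-.078),.064),('foot',(.442,-.078),.006)]: q=proj('side1',[*xy,z]);print(nm,q,(q-[280,180])*4)
crop('side1',300,150,110,90,7,'c7')
```

```text
0.12 [349.5535949  220.46964236] [278.21437961 161.87856944]
0.142 [349.67617066 213.16136976] [278.70468264 132.64547903]
0.16 [349.77758399 207.11485415] [279.11033595 108.45941661]
cap [349.00517194 238.72949682] [276.02068778 234.91798729]
foot [348.70232133 257.01118771] [274.80928532 308.04475083]
```

View pics/c7.png

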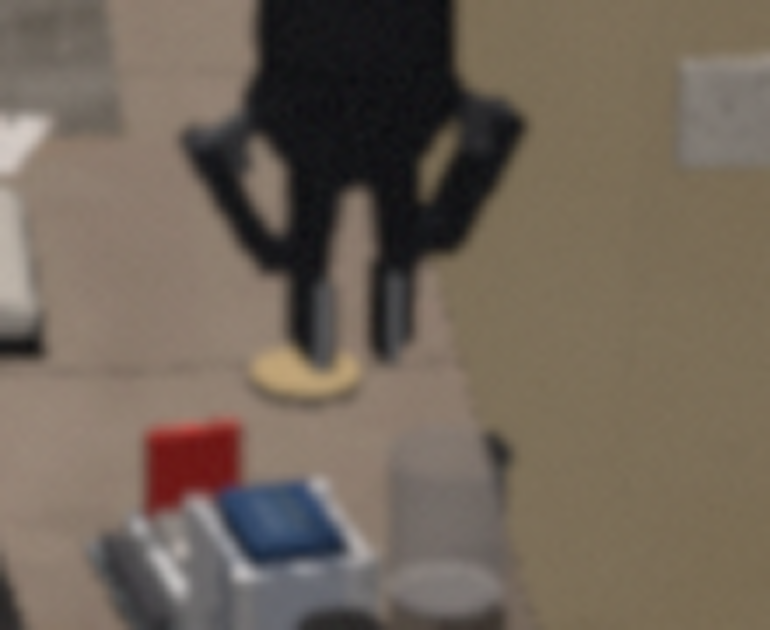

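Both cameras put the fingertips about 34 mm higher than the tool frame implies. The side view gives row 202 where 213 was expected, and the wrist view gives row 300 where 275 was expected. So the tips are about 16 mm behind the reported TCP rather than 17 mm ahead, and the jaws closed just above the cap. I'll go lower in guarded steps that watch the force.

```bash
cat >> h.py <<'E'
def down(x,y,z0,z1,q=None,step=.004,v=.06,fmax=4.,f0=None):
    bot.servo_line([x,y,z0],q); f0=get_obs()['wrist_force'].copy(); z=z0
    while z>z1+1e-6:
        z=max(z-step,z1); bot.servo_line([x,y,z],velocity=v); f=get_obs()['wrist_force']-f0
        if np.linalg.norm(f)>fmax: print('contact at',z,f); break
    print('down end',z,get_obs()['wrist_force']-f0,get_obs()['position']); return z
E
python3 - <<'E'
from h import *
hand.move_gripper(.085)
bot.servo_line([.4420,-.0784,.06],velocity=.2)
z=down(.4420,-.0784,.05,.016,step=.006); print(get_obs()['time_s'])
snap('wrist','w4');snap('side','side2'); crop('side2',300,170,110,90,7,'c8'); crop('w4',160,180,330,250,2.4,'c9')
E
```

```text
down end 0.016 [-0.68453413  1.86400781 -0.03716712] [ 0.44180298 -0.07838648  0.0157892 ]
8.4
```

View pics/c8.png

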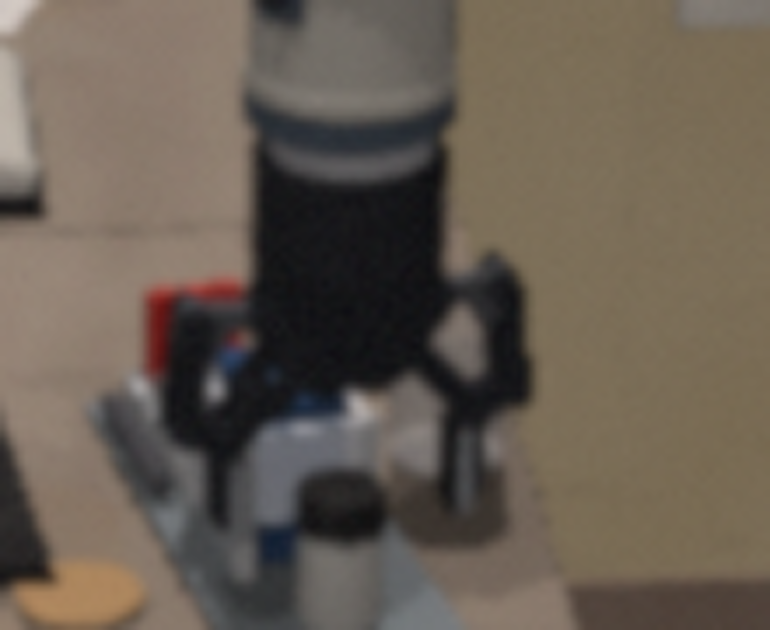

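View pics/c9.png

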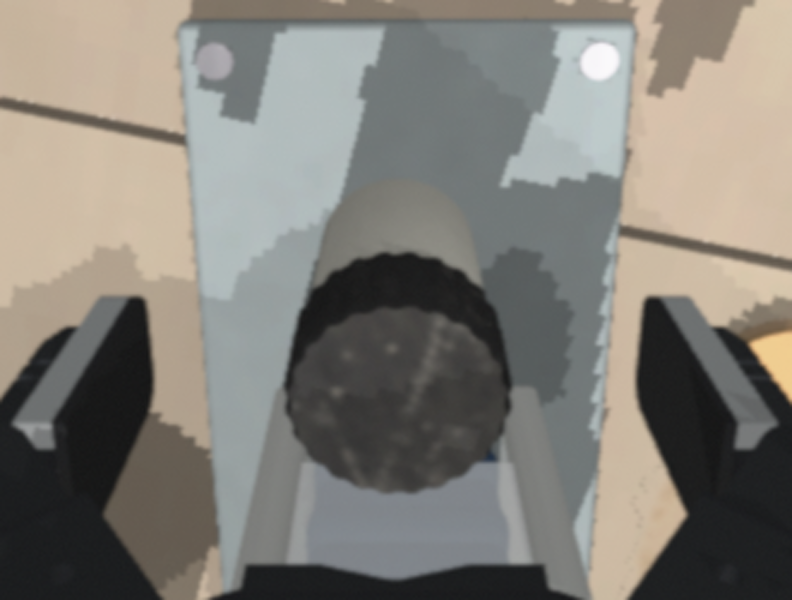

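```bash
cat >> h.py <<'E'
def tri(*obs):
    A=[]
    for fn,u,v in obs:
        d=np.load(f'pics/{fn}.npz');P=d['K']@d['V'][:3]; A+=[u*P[2]-P[0],v*P[2]-P[1]]
    A=np.array(A); A/=np.linalg.norm(A[:,:3],axis=1)[:,None]
    return np.linalg.lstsq(A[:,:3],-A[:,3],rcond=None)[0]
E
python3 - <<'E'
from h import *
np.set_printoptions(precision=4,suppress=True)
print('+x tip',tri(('w4',435,304),('side2',331,244.5))); print('-x tip',tri(('w4',211,304),('side2',366.4,243.1)))
print('case cap',tri(('w4',160+398/2.4,180+400/2.4),('side2',300+341/7,170+490/7)))
p=get_obs()['position'];print(p)
for z in(.02,.035,.064): print(proj('w4',[p[0],p[1],z]))
d=np.load('pics/w4.npz')['V'];print(-d[:3,:3].T@d[:3,3])
# closed from earlier
print('w3 tips',tri(('w3',180+290/2.8,140+450/2.8),('side1',300+322/7,150+362/7)),tri(('w3',180+545/2.8,140+450/2.8),('side1',300+322/7,150+362/7)))
E
```

```text
+x tip [ 0.488  -0.0617  0.0522]
-x tip [ 0.3931 -0.0809  0.047 ]
case cap [ 0.4426 -0.0838  0.0572]
[ 0.442  -0.0784  0.016 ]
[326.0642 292.1102]
[326.2386 306.9508]
[326.6818 344.6727]
[ 0.4241 -0.0015  0.1784]
w3 tips [ 0.4365 -0.0857  0.1713] [ 0.4568 -0.0663  0.1837]
```

Triangulating puts the open tips at z ≈ 0.050 with the TCP at 0.016, so the xy position is fine and only the length differs. Grasping now.

Run:
```python
from h import *
p=get_obs()['position']
bot.servo_line([.4420,-.0784,.012],velocity=.05);print(get_obs()['wrist_force'])
hand.move_gripper(.02,25); o=get_obs();print(o['time_s'],o['wrist_force'],o['gripper_width'])
bot.servo_line([.4420,-.0784,.085],velocity=.12); snap('wrist','w5'); snap('side','side3');o=get_obs();print(o['time_s'],o['wrist_force'],o['gripper_width'])
crop('side3',280,150,150,120,5,'c10')
```

```text
[-0.04850165  0.19773708  0.51624168]
9.25 [ 0.07251488 -0.21092686  3.16518219] 0.036788735738184045
10.1083 [-0.32914486 -0.34646357 -0.62001458] 0.03635021693399097
```

View pics/w5.png

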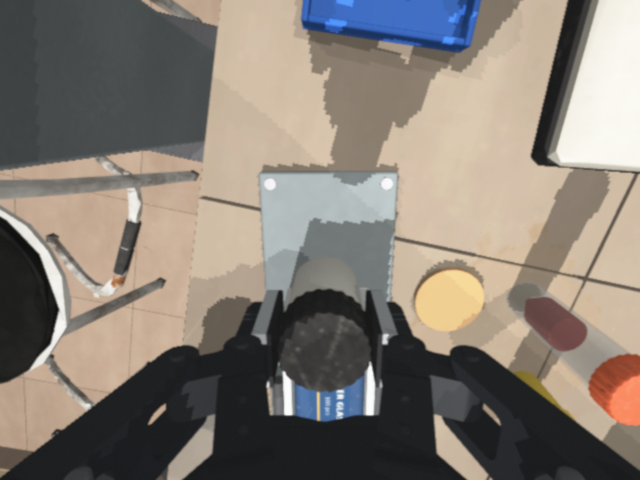

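View pics/c10.png

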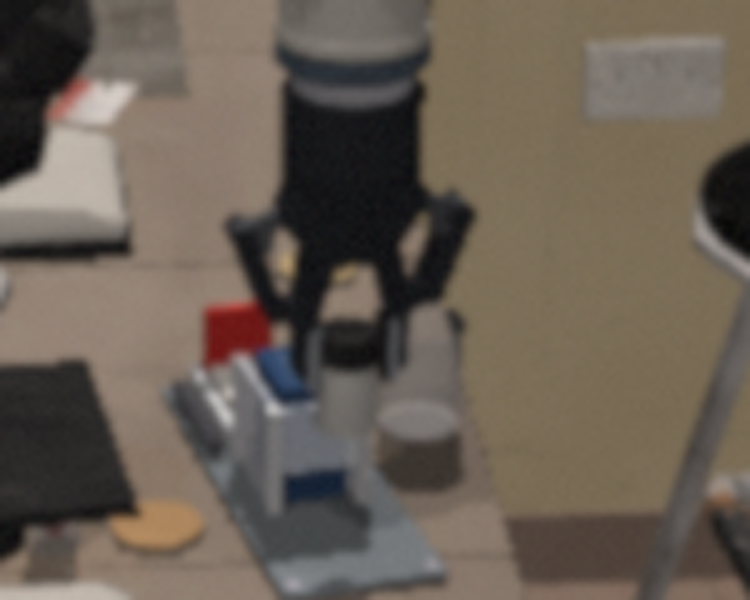

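The grip is good: width 36.8 mm, and the case hangs upright. Next is the tray.

Run:
```python
from h import *
t=loc(Tt,Ta,0,.042); bot.reach([*t,.085],ori(Ta)); print(get_obs()['time_s'])
bot.servo_line([*t,.022],velocity=.12)
down(*t,.016,.0095,step=.0015,v=.05,fmax=3)
snap('side','side4'); crop('side4',290,200,130,130,5,'c11'); print(get_obs()['time_s'])
```

```text
11.125
contact at 0.0095 [-2.01756197 -0.88499003 11.17213646]
down end 0.0095 [-2.01756197 -0.88499003 11.17213646] [0.44065607 0.18139161 0.01004371]
13.35
```

View pics/c11.png

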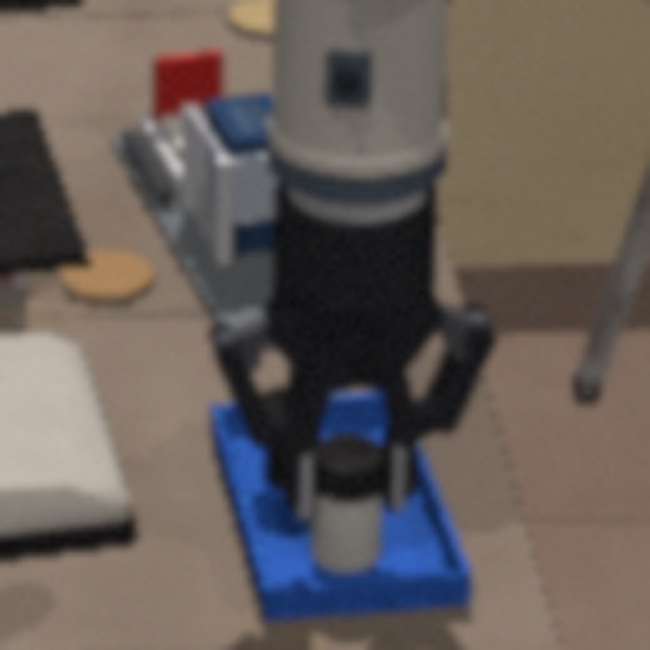

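Run:
```python
from h import *
t=loc(Tt,Ta,0,.042); p=get_obs()['position']
bot.servo_line([p[0],p[1],.0115],velocity=.05)
hand.move_gripper(.065); bot.servo_line([p[0],p[1],.13],velocity=.2); snap('wrist','w6'); print(get_obs()['time_s'],get_obs()['position'])
```

```text
14.7833 [0.43976269 0.18103359 0.1288157 ]
```

View pics/w6.png

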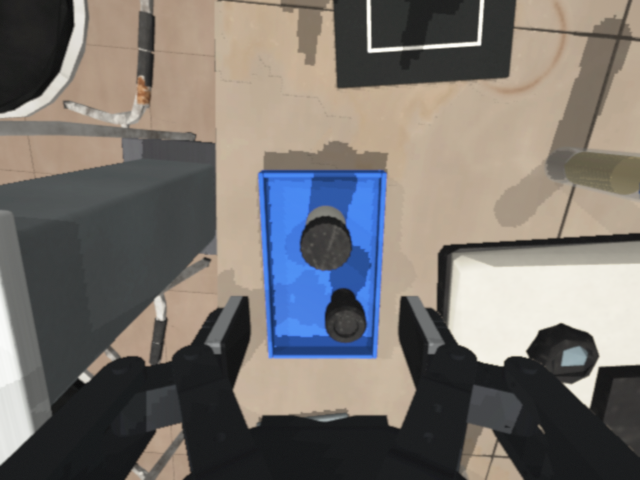

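The case stands upright in the tray at (325,243). Now the pusher: fingers closed, down behind the tab, and a guarded push.

Run:
```python
from h import *
np.set_printoptions(precision=4,suppress=True)
hand.move_gripper(0.0,40)
s=loc(Ft,Fa,0,-.172); bot.reach([*s,.13],ori(Fa)); print(get_obs()['time_s'])
down(*s,.05,.012,step=.0127,fmax=5); snap('wrist','w7'); snap('top','top2'); print(get_obs()['time_s'],get_obs()['gripper_width'])
crop('top2',330,240,130,100,6,'c12')
p=get_obs()['position']
for z in(.03,.06): print(proj('w7',[p[0],p[1],z]))
```

```text
17.25
down end 0.012 [-0.0711  1.5788 -0.6553] [ 0.4977 -0.3195  0.0114]
19.1083 -0.00022275056075253853
[326.5848 306.7463]
[327.0894 345.7644]
```

View pics/w7.png

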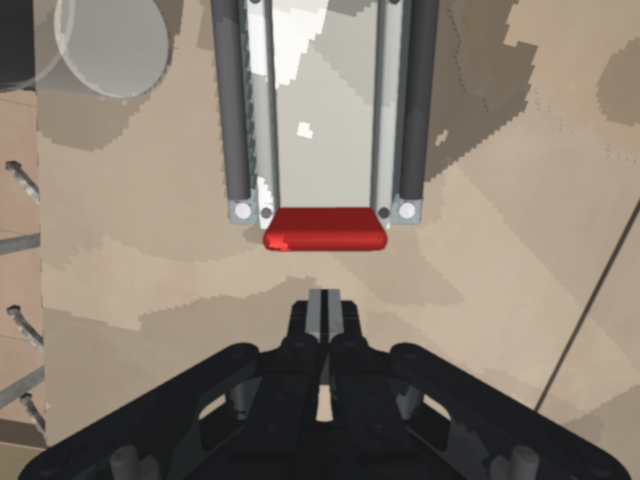

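View pics/c12.png

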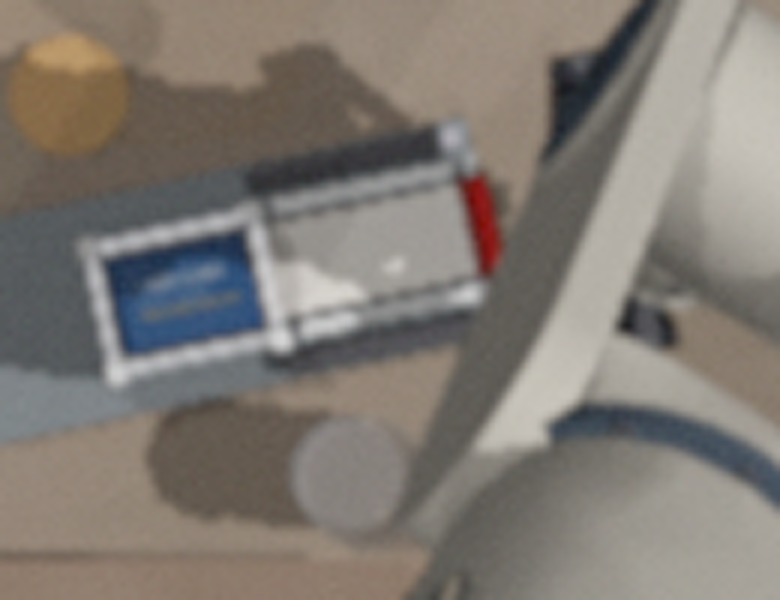

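The closed fingers at (325,300) line up with the tab centre at (326,235). Pushing, with the force watched.

Run:
```python
from h import *
np.set_printoptions(precision=3,suppress=True)
ay=np.array([-np.sin(Fa),np.cos(Fa)])
f0=get_obs()['wrist_force'].copy()
def st(y):
    o=get_obs(); f=o['wrist_force']-f0; l=(o['position'][:2]-Ft)@ay; print(round(y,4),'act',round(l,4),'F',round(f[:2]@ay,1),f); return f[:2]@ay
y=-.150
bot.servo_line([*loc(Ft,Fa,0,y),.012],velocity=.08); st(y)
while y<-.078:
    y+=.012; bot.servo_line([*loc(Ft,Fa,0,y),.012],velocity=.06)
    if st(y)<-35: break
while y<-.045:
    y+=.002; bot.servo_line([*loc(Ft,Fa,0,y),.012],velocity=.04)
    if st(y)<-21: break
bot.dwell(.2); st(y); print(get_obs()['time_s'])
snap('wrist','w8')
```

```text
-0.15 act -0.1494 F 0.4 [ 0.09   0.441 -0.16 ]
-0.138 act -0.1386 F -3.9 [ 1.738 -3.583  1.07 ]
-0.126 act -0.1267 F -3.7 [ 1.669 -3.45   2.159]
-0.114 act -0.1148 F -5.0 [ 1.759 -4.75   0.543]
-0.102 act -0.1028 F -5.6 [ 1.746 -5.354  0.598]
-0.09 act -0.0908 F -6.3 [ 2.269 -5.989  0.887]
-0.078 act -0.079 F -7.9 [ 1.066 -7.898  0.994]
-0.076 act -0.0772 F -7.4 [ 1.665 -7.228  1.07 ]
-0.074 act -0.0753 F -8.1 [ 0.593 -8.188  2.007]
-0.072 act -0.0733 F -7.9 [ 1.246 -7.839  1.068]
-0.07 act -0.0714 F -8.6 [ 1.296 -8.569  0.496]
-0.068 act -0.0694 F -8.3 [ 1.94  -8.079  1.524]
-0.066 act -0.0674 F -9.1 [ 1.523 -8.996  0.204]
-0.064 act -0.0666 F -16.0 [  0.866 -16.187  -1.691]
-0.062 act -0.0665 F -28.1 [ -0.366 -28.855  -5.108]
-0.062 act -0.0665 F -27.2 [ -0.048 -27.884  -4.688]
23.8333
```

View pics/w8.png

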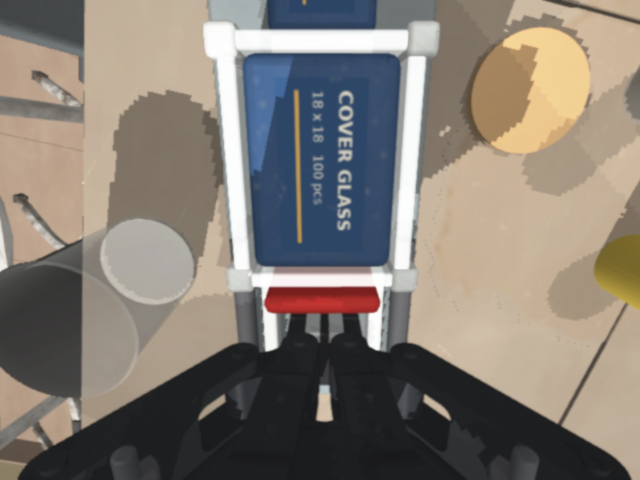

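The pusher reached its stop at about −0.0665, as predicted, where the force rose steeply to 27 N. The tin is emerging at the front (320,12). I'll retract and let the tab spring back.

Run:
```python
from h import *
bot.servo_line([*loc(Ft,Fa,0,-.175),.012],velocity=.1)
snap('wrist','w9a')
bot.servo_line([*loc(Ft,Fa,0,-.175),.12],velocity=.25)
hand.move_gripper(.07)
bot.reach([*loc(Ft,Fa,0,.074),.12],ori(Fa)); bot.dwell(.1); snap('wrist','w9');snap('side','side5')
o=get_obs();p=o['position'];print(o['time_s'],p)
for z in(.0245,.006): print(proj('w9',[p[0],p[1],z]),proj('w9',[*loc(Ft,Fa,0,.106),z]),proj('w9',[*loc(Ft,Fa,0,.046),z]))
crop('w9',220,120,220,180,3.6,'c13');crop('side5',290,190,120,100,6,'c14')
```

```text
27.65 [ 0.4456323  -0.08052133  0.11997203]
[324.53945714 232.88980067] [324.01584129 189.99080048] [324.15880359 265.48343719]
[324.4860724  226.27315905] [323.99373816 185.85497358] [324.12956595 257.11138142]
```

View pics/w9.png

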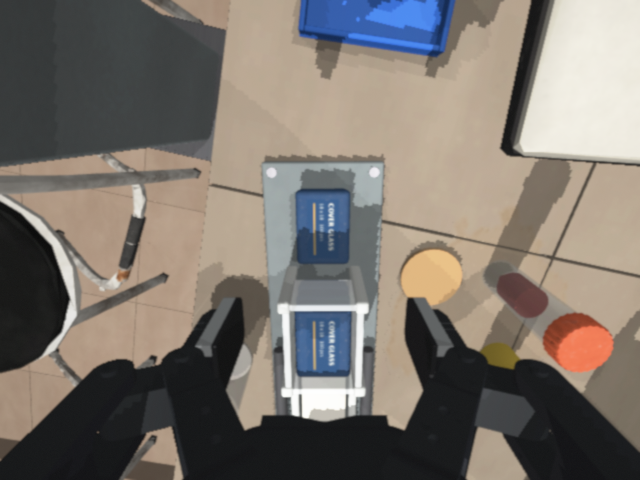

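View pics/c13.png

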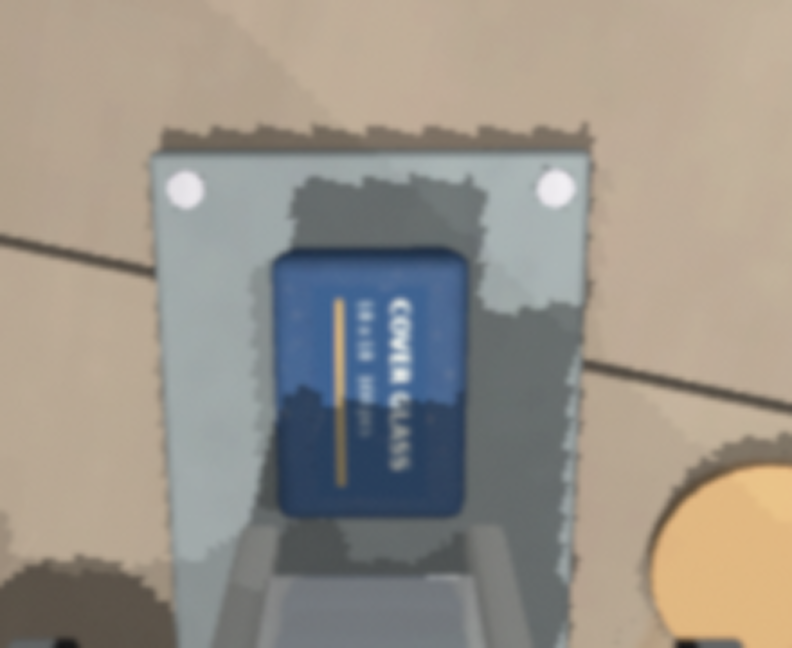

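View pics/w9a.png

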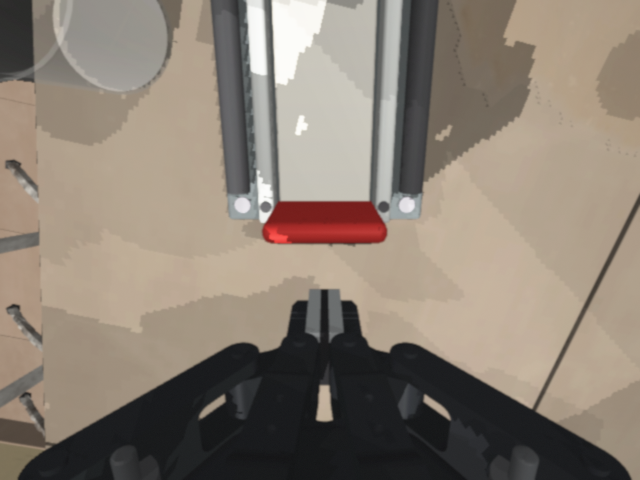

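View pics/c14.png

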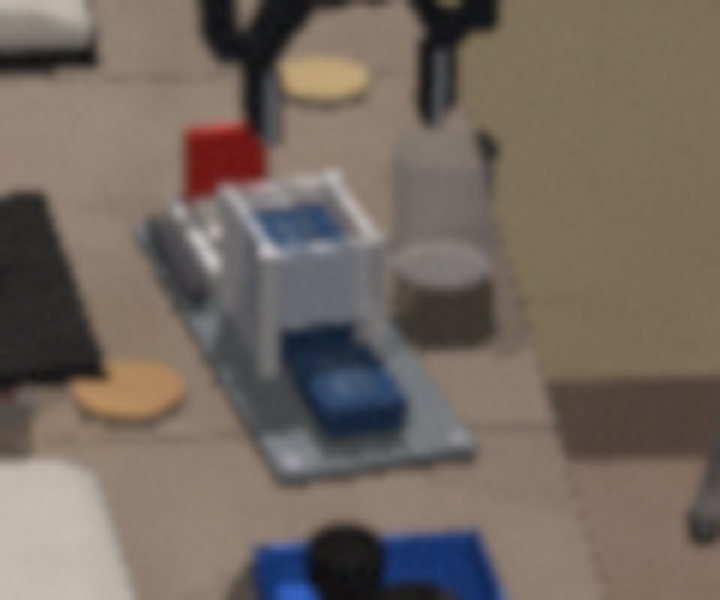

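The tin lies square on the shelf with its centre near (323,227), the tab is back at rest and the stack has dropped. I'll grasp it 8 mm outboard of centre, to keep the gripper body off the column.

Run:
```python
from h import *
np.set_printoptions(precision=4,suppress=True)
t=loc(Ft,Fa,-.0005,.085)
hand.move_gripper(.065)
bot.servo_line([*t,.03],ori(Fa),velocity=.2)
z=down(*t,.012,-.010,step=.004,fmax=4)
snap('side','side6'); snap('wrist','w10'); print(get_obs()['time_s'])
crop('side6',290,190,120,100,6,'c15')
```

```text
down end -0.01 [0.6865 0.1189 0.5104] [ 0.4421 -0.0689 -0.0101]
30.3417
```

View pics/w10.png

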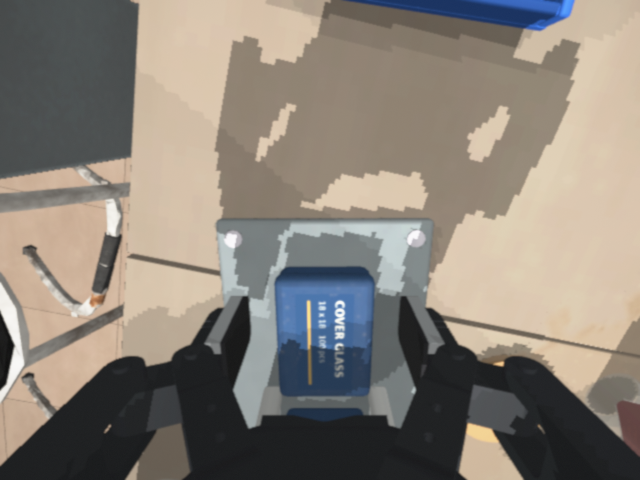

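View pics/c15.png

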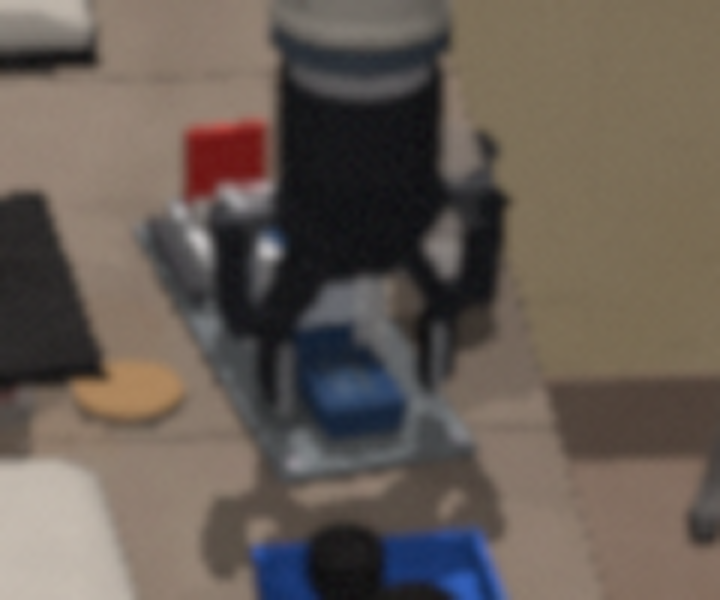

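Run:
```python
from h import *
np.set_printoptions(precision=4,suppress=True)
print('tips',tri(('w10',244,297),('side6',290+437/6,190+390/6)))
hand.move_gripper(.03,30); o=get_obs(); print(o['gripper_width'],o['wrist_force'],o['time_s'])
t=o['position'][:2]
bot.servo_line([*t,.06],velocity=.12); o=get_obs(); print(o['gripper_width'],o['wrist_force'],o['position'])
snap('wrist','w11'); crop('w11',220,180,220,180,3.6,'c16')
p=o['position']
for dz in (-.01+.0345,):  # top of tin rel to TCP
    zt=p[2]+dz; print(zt,proj('w11',[p[0],p[1],zt]), [proj('w11',[*loc(p[:2],Fa,0,d),zt]) for d in(-.008,.022,-.038)])
```

```text
tips [ 0.4048 -0.0676  0.0168]
0.04076684927459232 [-1.314  -0.0632  5.0457] 30.675
0.04062862908430102 [-0.0005  0.0932 -0.1139] [ 0.442  -0.0689  0.0596]
0.08411934670357803 [325.9595 312.7103] [array([325.9427, 328.5259]), array([326.0085, 266.5357]), array([325.884 , 383.7109])]
```

View pics/w11.png

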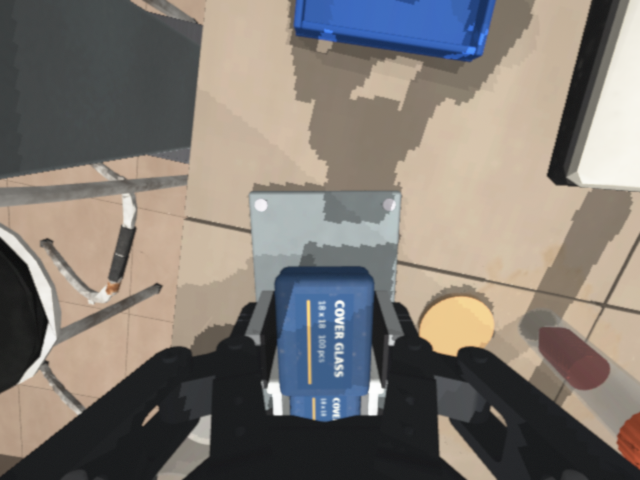

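The tin is held firmly at a width of 40.6 mm, level, with its centre about 8.5 mm toward the column from the tool axis. I'll cross-check the mat pose with the w6 picture, then hover over the mat.

Run:
```python
from h import *
np.set_printoptions(precision=4,suppress=True)
for q,l in [((338,87),(-.065,-.055)),((509,76),(.065,-.055)),((367.5,52.5),(-.041,-.032)),((481,46),(.041,-.032))]: print(ray('w6',*q,.004)[:2],loc(Mt,Ma,*l))
a=ray('w6',338,87,.004);b=ray('w6',509,76,.004);print(np.arctan2(*(b-a)[1::-1]))
a=ray('w6',367.5,52.5,.004);b=ray('w6',481,46,.004);print(np.arctan2(*(b-a)[1::-1]))
q=ori(Ma+np.pi/2); t=loc(Mt,Ma,-.0085,0)
p=get_obs()['position']
bot.servo_line([p[0],p[1],.10],velocity=.25)
bot.reach([*t,.10],q); bot.dwell(.1); snap('wrist','w12'); snap('top','top3'); print(get_obs()['time_s'],get_obs()['position'])
for x,y in[(-.041,-.032),(.041,-.032),(.041,.032),(-.041,.032),(-.065,-.055),(-.065,.055)]: print(proj('w12',[*loc(Mt,Ma,x,y),.004]))
```

```text
[0.4409 0.2877] [0.4432 0.2876]
[0.5676 0.3058] [0.5719 0.3061]
[0.4603 0.3128] [0.4637 0.3138]
[0.5424 0.3238] [0.5448 0.3255]
0.14154095773508452
0.13363102688092976
33.525 [0.4917 0.3491 0.1001]
[281.9085 191.3095]
[285.9067 291.6771]
[364.8214 291.4556]
[368.4471 191.0567]
[248.5875 158.2531]
[401.654  157.8002]
```

View pics/w12.png

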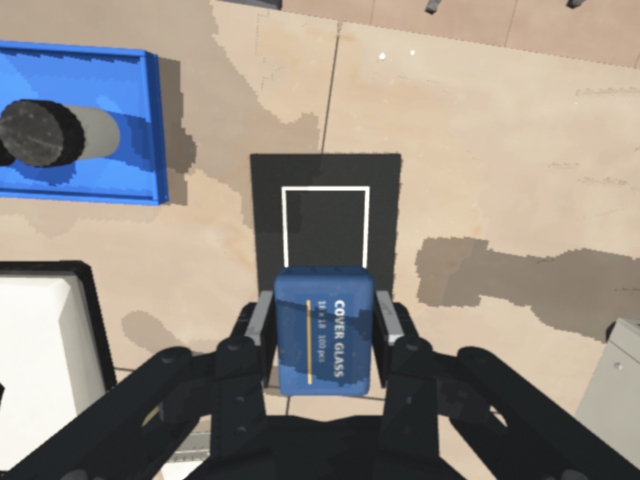

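The outline corners at (282,186.5) and (370,186.5) sit about 4 px nearer the robot than predicted, so the mat is about 3 mm lower in x. Picture w6 agrees. I'll correct for this and place the tin.

```bash
sed -i 's/^Mt=.*/Mt=np.array([.4968,.3509]); Ma=.141/' h.py
python3 - <<'E'
from h import *
q=ori(Ma+np.pi/2); t=loc(Mt,Ma,-.0085,0)
bot.servo_line([*t,.02],q,velocity=.15)
down(*t,0,-.0125,step=.0025,fmax=3.5,v=.05)
print(get_obs()['time_s']); snap('wrist','w13')
E
```

```text
contact at -0.0125 [-1.93250955 -1.29960012  7.75340522]
down end -0.0125 [-1.93250955 -1.29960012  7.75340522] [ 0.48870055  0.34994712 -0.01194927]
35.7417
```

View pics/w13.png

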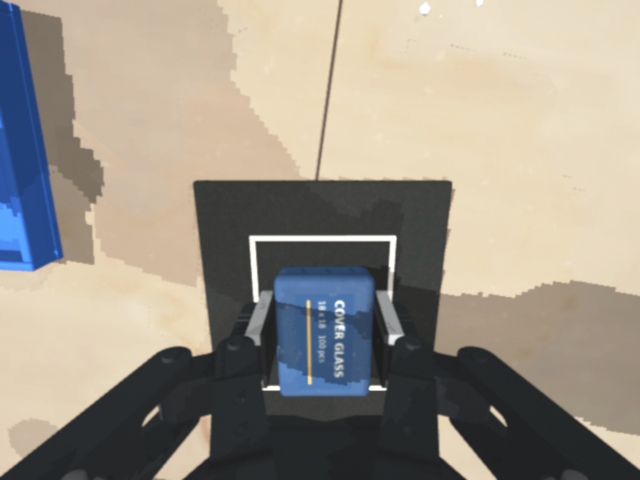

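Run:
```python
from h import *
np.set_printoptions(precision=4,suppress=True)
a=ray('w13',324,236,.004);b=ray('w13',324,391,.004);print('outline x ends',a[:2],b[:2],'mid',(a+b)[:2]/2,np.linalg.norm(a-b))
c=ray('w13',324,269,.0225);d=ray('w13',324,395,.0225);print('tin ends',c[:2],d[:2],'mid',(c+d)[:2]/2,np.linalg.norm(c-d))
l=ray('w13',249,238,.004);r=ray('w13',396,238,.004);print('outl y mid',(l+r)[:2]/2, np.linalg.norm(l-r))
l=ray('w13',276,285,.0225);r=ray('w13',373,285,.0225);print('tin y mid',(l+r)[:2]/2,np.linalg.norm(l-r))
```

```text
outline x ends [0.4557 0.3456] [0.5376 0.3571] mid [0.4967 0.3513] 0.08270211224051946
tin ends [0.4634 0.3466] [0.5237 0.3551] mid [0.4936 0.3509] 0.06083616176072336
outl y mid [0.4567 0.345 ] 0.0642851021243757
tin y mid [0.4702 0.3478] 0.038737909220883375
```

Sizes check out (82.7 × 64.3 mm outline, 60.8 mm tin). The tin sits 3 mm short along the outline, so I'll lift slightly, correct and release.

Run:
```python
from h import *
q=ori(Ma+np.pi/2); t=loc(Mt,Ma,-.0055,-.0005)
p=get_obs()['position']
bot.servo_line([p[0],p[1],-.006],velocity=.05); bot.servo_line([*t,-.006],q,velocity=.05)
down(*t,-.008,-.0123,step=.0015,fmax=3,v=.05)
p=get_obs()['position']; bot.servo_line([*t,-.0115],velocity=.03)
hand.move_gripper(.065); bot.servo_line([*t,.06],velocity=.12)
bot.servo_line([t[0]-.02,t[1],.14],velocity=.25); bot.dwell(.1); snap('wrist','w14'); print(get_obs()['time_s'],get_obs()['wrist_force'])
crop('w14',220,120,220,180,3.6,'c17')
```

```text
contact at -0.0123 [-0.79388038 -1.75388414  5.19970864]
down end -0.0123 [-0.79388038 -1.75388414  5.19970864] [ 0.49158339  0.34977297 -0.01195555]
39.3167 [ 0.01703815 -0.33429826 -0.06253587]
```

View pics/w14.png

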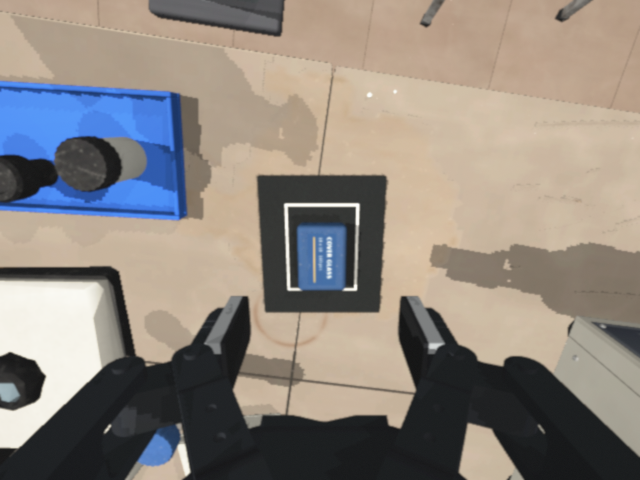

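View pics/c17.png

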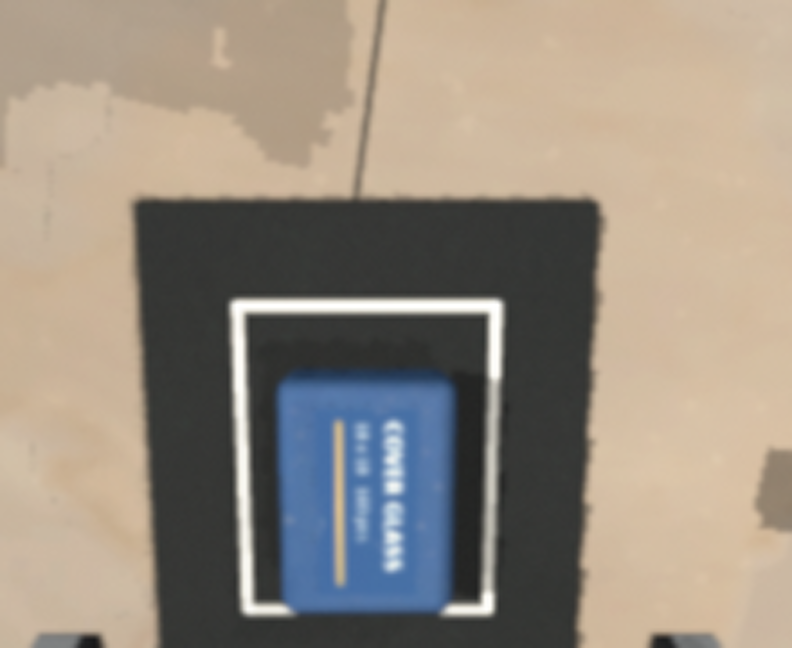

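Run:
```python
from h import *
np.set_printoptions(precision=4,suppress=True)
f=lambda X,Y,z: ray('w14',220+(X+.5)/3.6-.5,120+(Y+.5)/3.6-.5,z)[:2]
o=[f(230,300,.004),f(503,300,.004),f(495,613,.004),f(243,613,.004)]
t=[f(277,376,.0225),f(455,376,.0225),f(454,612,.0225),f(280,612,.0225)]
for n,q in(('outline',o),('tin',t)):
    q=np.array(q);print(n,q.mean(0),'L',np.linalg.norm(q[0]-q[3]),np.linalg.norm(q[1]-q[2]),'W',np.linalg.norm(q[0]-q[1]),np.linalg.norm(q[2]-q[3]),'yaw',np.arctan2(*(q[3]-q[0])[::-1]),np.arctan2(*(q[2]-q[1])[::-1]))
# tin foot near edge z=.004 at row ~368?
for z in (.004,.0225): print(f(366,368,z))
```

```text
outline [0.4961 0.3509] L 0.0822943380345142 0.08228796236153713 W 0.06514319980099335 0.0651223154355112 yaw 0.1460073067078764 0.14575394253195476
tin [0.4983 0.351 ] L 0.059279388117392445 0.059278849062670995 W 0.04058732635147613 0.04215713531182688 yaw 0.12875503898903048 0.1552375129120719
[0.472  0.3471]
[0.4671 0.3465]
```

The tin's centre is within about 2 mm of the outline's centre, and its yaw matches within 0.5°. I'll retract clear and do a final overall check.

Run:
```python
from h import *
p=get_obs()['position']; bot.servo_line([p[0],p[1],.24],velocity=.25)
bot.reach([.30,.0,.30],ori(0.)); snap('top','top9'); snap('side','side9'); print(get_obs()['time_s'])
crop('top9',130,190,320,150,2.5,'c18'); crop('side9',270,170,130,210,2.8,'c19')
```

```text
41.425
```

View pics/c18.png

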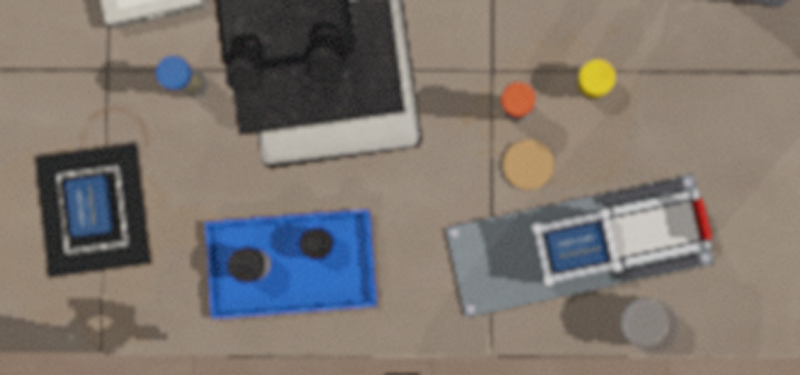

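View pics/c19.png

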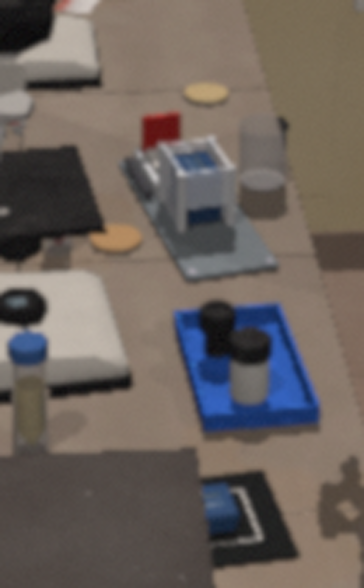

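Run:
```python
from h import *
hand_in(); print(get_obs()['time_s'])
```

```text
the job is handed in; nothing more can be done
the job is handed in; nothing more can be done
```

I did the whole job in the order asked and handed it in at about 41.4 s. The robot was clear of everything in the last pictures.

- **Objective case:** it stands upright in the empty +y part of the blue tray, with the eyepiece untouched beside it.
- **Feeder:** I pushed the red tab to its end stop, where the force rose sharply from 9 N to about 28 N at the predicted position. The tab sprang back and the other three tins dropped. They are still in the column.
- **Tin:** it lies flat inside the white outline, long side along long side. By the wrist camera its centre is about 2 mm from the outline's centre and its angle is within about 0.5°.
- **Other objects:** in the last top and side pictures, everything else stands where it was.

**What failed or disagreed:**
- **First grasp:** my first attempt on the case closed just above its cap and touched nothing.
- **Fingertip position:** the side and wrist cameras showed the shut fingertips about 17 mm behind the reported TCP, not 17 mm ahead as stated. I worked from the measured value after that, and the contact heights agreed with it.
- **Mat position:** the top and wrist cameras differed by about 3 mm in x. I used the wrist value.
- **Tin centring:** the final top view, which is coarser, suggests the tin is 3–4 mm off along the outline rather than 2 mm. That is still well inside, so I did not move it again.

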